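# Feel a jar well for a left-in spacer plug, then seat the slip jar

### The arm

A 6-joint arm with a two-finger parallel gripper is mounted at the origin on the work surface. World frame = base frame: x ahead of the robot, y to its left, z up, the work surface at z = 0. Lengths are in m, angles in rad, forces in N, time in s.
With the tool pointing down it reaches from about 0.3 to 0.875 m from the base axis. Payload 6.4 kg.
Tool frame: the origin (TCP) lies at the centre of the arm's flange, where the gripper is bolted on; the fingertips stand 173 mm ahead of it and the grasp point (between the pads) lies 155 mm ahead of it; z points along the fingers, y is the line along which they close (so a half turn about z gives the same grasp; the last joint's range is limited). The gripper opens to 85 mm and grips with 20 to 120 N. Pads are 22 mm wide; open, the fingers measure 114 mm over their backs; the gripper's body (76 mm by 85 mm) begins 54 mm behind the grasp point. The pads swing forward as they close: fully open they stand 13 mm farther back than shut.
Start: joints at [0.932, 0.181, 1.607, -0, 1.354, -0.206], TCP at [0.241, 0.522, 0.405] pointing down, gripper open.
Joint ranges: [-2.99, 2.99], [-0.89, 2.07], [0.3, 2.58], [-1.14, 4.28], [0, 2.63], [-3.12, 3.12]. Speed limits (rad/s): [2.57, 2.57, 3.01, 3.14, 3.14, 3.14].

### API

Orientations are given as a unit quaternion [x, y, z, w].
In Python, from station import observe, optics, order gives the robot as it stands. The module is installed in compiled form; this text tells all that it offers.
- The arm moves only by the tool carry_out, never from a script. Its argument "moves" is a list of rows, each an object of numbers: "dx", "dy", "dz": the shift along the tool's x, y, z normalised to -1 to 1, where 1 is 2 cm; "rx", "ry", "rz": the turn, a rotation vector about the tool's x, y, z normalised to -1 to 1, where 1 is pi/4 rad; "fingers": the gripper's target within -1 to 1 (fully open at 1, half-way at 0, shut at -1). A call has exactly 8 rows; each row shifts and turns the commanded pose from where the row before left it, along the tool's axes as they then stand; what a row does not reach is not made up. A row lasts 1/12 s, in which the tool goes at most 41.7 mm and 7.16 degrees, less where a joint would pass 70% of its speed; a pose out of reach is approached as far as the arm can. A call with a number of a shift or a turn outside -1 to 1 is refused whole. A call with a gripper value outside its range is refused whole. The fingers move at their own pace and stop on an object; the grip force is fixed at half the most. Time passes only in rows, so rows that do not move let the fingers close, or fill a call up. It gives the time, the measured TCP pose, the force, the opening and the grip force at its end, in the units of the state.
- observe(): the state, without advancing time (a new reading comes with each control period).
- optics.snapshot(name): name is "scene" or "top"; returns a dict with "pixels" (420x560x3 uint8, red, green, blue), "intrinsics" (3x3 intrinsics, pixels), "k1" (the pictures are not rectified: a ray, as slopes to the right and down, at radius r is drawn at 1 + k1 r^2 times it, then the intrinsics apply), "R" (3x3) and "t" (3): a world point X has camera coordinates R X + t. Camera axes: x right, y down, z forward; pixel columns grow to the right and rows downward; lengths in m; the calibration is good to about 2 mm. A picture is of the moment at which its call begins. There is no depth.
- order.sign_off(): hands the job in; it is judged then, once.
The state is a dict: "time_s": time; "joints": joint angles; "dq": joint speeds; "tau": joint torques, N m; "ee_pos": TCP position; "tool_rot": TCP orientation; "contact_force": force on the tool from outside, world axes, zero at the start; "ft_torque": the same for the moment, N m; "gripper_width": finger opening in m; "grasp_force": force on a finger pad.
Only numpy, scipy, OpenCV 4.12 (cv2) and the standard library are available. Lean on these libraries where they do the work, as an engineer would, in place of code of your own. Each camera call takes 0.05 s, during which the arm holds its last target. There are 200 camera calls.

### The job

Stand the terracotta-coloured slip jar in the empty one of the two blue jar wells, upright and fully home on the well's floor. A cork spacer plug was left in the other well, so before you bring the jar to a well, reach down into that well and touch its bare floor with the fingertips to be sure it is empty. Set the jar down rather than dropping it, and leave the white jar standing where it is.

Things in the scene. Friction and masses are not known exactly. Their poses are not given: they have to be found in the camera images.
- jar_terracotta: the slip jar to seat: upright, terracotta body 52 mm across, 90 mm tall, under a white cap 46 mm across, 14 mm high (104 mm in all, 0.14 to 0.28 kg, rigid). Origin: centre of its underside, z up. It stands on the green mat to the right (-y) of the wells, in a row with two jars of the same shape (white with black cap, black with white cap), centres at least 90 mm apart in y
- jar_white: a bystander: jar of the same shape and size, white body and black cap, origin at the centre of its underside; to be left standing where it is
- floor_a: cork floor of well A, a fixed round blue-glazed jar well: a disc 77 mm across, 8 mm thick, origin at the centre of its underside, z up. The well around it is concentric, 100 mm across outside, 76 mm inside, its rim 42 mm above the origin. On this floor or on the other well's (not said which) lies a loose cork plug, 66 mm across, 20 mm thick, its top 28 mm above the origin
- floor_b: cork floor of well B, a fixed round blue-glazed jar well: a disc 77 mm across, 8 mm thick, origin at the centre of its underside, z up. The well around it is concentric, 100 mm across outside, 76 mm inside, its rim 42 mm above the origin. On this floor or on the other well's (not said which) lies a loose cork plug, 66 mm across, 20 mm thick, its top 28 mm above the origin
Things that resemble listed ones, but are neither listed nor needed, are in the scene too. What is shaped like the part that bears floor_a but pink or purple is not meant.

How it is judged:
By the outcome, as a careful person would: the job done as asked, in the order asked, and still so for the second after the job is handed in, with the robot touching nothing.
It also fails if it takes over 64 s, if anything falls off the work surface, if the arm or the gripper's body presses on something with over 40 N, if the wrist force passes 120 N, or if a joint passes its speed limit or range.

## Working session

There is one attempt and no reset: what is moved stays moved. The work goes in short steps, Python scripts to look and compute and a tool call to move; the robot and the scene stay as the last step left them, time stands still between calls to the robot, and variables do not carry over. Pictures are saved under pics/ and viewed, at most 10 in all, crops included, and the job is handed in when it is done.

Besides the shell and the picture viewer there is one more tool, called after "Emit:" in YAML: its name, and indented under it one key for each argument. carry_out: Moves the arm, as the interface text tells. Its arguments: {"type":"object","properties":{"moves":{"type":"array"}},"required":["moves"]}

```bash
mkdir -p pics
cat > h.py <<'E'
import numpy as np, cv2
from station import observe, optics, order
def snap(n,f=None):
    s=optics.snapshot(n)
    if f: cv2.imwrite('pics/'+f,s['pixels'][:,:,::-1])
    return s
def ray(s,u,v):
    K=np.array(s['intrinsics']);R=np.array(s['R']);t=np.array(s['t'])
    d=np.array([s['k1'],0,0,0],float)
    p=cv2.undistortPoints(np.array([[[u,v]]],float),K,d)[0,0]
    return -R.T@t, R.T@np.array([p[0],p[1],1])
def onz(s,u,v,z):
    o,d=ray(s,u,v); return o+d*(z-o[2])/d[2]
E
python3 - <<'E'
from h import *
a=snap('scene','s1.png');b=snap('top','t1.png')
for s in(a,b):
    print(np.round(-np.array(s['R']).T@s['t'],3),s['k1'])
o=observe();print(o['ee_pos'],o['tool_rot'],o['gripper_width'],o['time_s'])
E
```

```text
[1.008 0.042 1.105] -0.06357576665302749
[0.298 0.082 1.563] -0.13785621459270184
[0.2410071  0.52181141 0.40387379] [ 2.14705085e-01  9.76678602e-01 -7.27260453e-04 -3.26706148e-04] 0.085810085944675 0.1
```

View pics/s1.png

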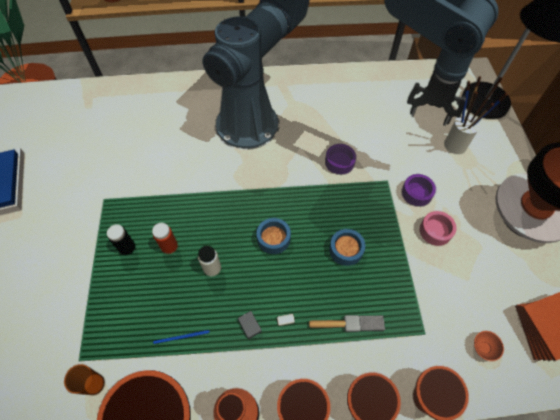

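View pics/t1.png

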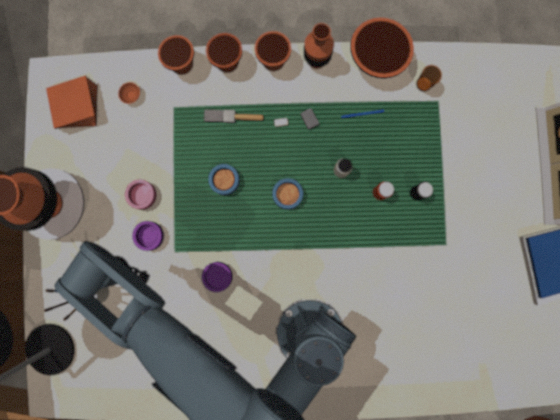

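The scene view shows a terracotta jar with a white cap at about (165,238), a black jar with a white cap at (121,240) and a white jar with a black cap at (209,262). The blue wells are at (273,236) and (347,246). The purple and pink rings are decoys. In the top view the wells are at (224,180) and (288,194), and the terracotta cap is at (386,190). Next I measure these and take one enlarged crop.

```bash
cat >> h.py <<'E'
def blobs(s,hsv,roi,amin=40):
    im=cv2.GaussianBlur(s['pixels'],(3,3),0);H=cv2.cvtColor(im,cv2.COLOR_RGB2HSV)
    m=cv2.inRange(H,np.array(hsv[0]),np.array(hsv[1]))
    k=np.zeros_like(m);x0,y0,x1,y1=roi;k[y0:y1,x0:x1]=1;m*=k
    cs=cv2.findContours(m,cv2.RETR_EXTERNAL,cv2.CHAIN_APPROX_NONE)[0]
    return [c for c in cs if cv2.contourArea(c)>amin]
BLUE=((98,70,30),(122,255,255)); CORK=((5,90,80),(20,255,255)); RED=((0,120,50),(9,255,255)); WHITE=((0,0,150),(180,70,255))
E
python3 - <<'E'
from h import *
S={n:snap(n) for n in('scene','top')}
roi={'scene':(225,190,400,290),'top':(190,150,320,225)}
jr={'scene':(140,210,190,265),'top':(365,175,400,207)}
W={}
for n,s in S.items():
    for nm,c in(('blue',BLUE),('cork',CORK)):
        for b in blobs(s,c,roi[n]):
            h=cv2.convexHull(b);e=cv2.fitEllipse(h)
            print(n,nm,np.round(e[0],1),np.round(e[1],1),[np.round(onz(s,*e[0],z)[:2],4) for z in((.045,) if nm=='blue' else (.011,.031))],'area',cv2.contourArea(h))
    for nm,c in(('red',RED),('white',WHITE)):
        for b in blobs(s,c,jr[n],15):
            (u,v),wh,_=cv2.fitEllipse(b); print(n,nm,round(u,1),round(v,1),np.round(wh,1),np.round(onz(s,u,v,.107 if nm=='white' else .05),4)[:2],cv2.boundingRect(b))
a=S['scene']['pixels'][200:280,110:390];b=S['top']['pixels'][150:230,190:470]
cv2.imwrite('pics/c1.png',np.vstack([cv2.resize(x,(784,224),interpolation=cv2.INTER_CUBIC) for x in(a,b)])[:,:,::-1])
E
```

```text
scene blue [346.9 246.3] [34.3 35. ] [array([0.5265, 0.2671])] area 912.5
scene blue [273.2 234.9] [33.2 34.3] [array([0.4737, 0.0602])] area 870.0
scene cork [347.  245.5] [19.6 23.4] [array([0.5084, 0.2751]), array([0.5175, 0.2709])] area 341.5
scene cork [273.1 235.1] [17.2 22.6] [array([0.4572, 0.0604]), array([0.4673, 0.0601])] area 285.0
scene red 166.8 241.8 [17.  20.7] [ 0.4749 -0.2449] (156, 230, 20, 23)
scene white 160.2 229.8 [13.6 15.5] [ 0.4653 -0.2497] (152, 223, 17, 15)
top blue [287.3 193.4] [29.6 30. ] [array([0.4639, 0.0639])] area 677.5
top blue [223.5 179. ] [29.3 30.6] [array([0.517 , 0.2719])] area 690.0
top cork [287.3 193.4] [20.2 20.8] [array([0.4676, 0.0635]), array([0.4654, 0.0638])] area 315.5
top cork [223.4 179. ] [19.4 20.5] [array([0.522 , 0.2766]), array([0.5191, 0.2741])] area 299.5
top red 377.8 193.4 [ 6.7 12.4] [ 0.4562 -0.2316] (374, 187, 10, 12)
top white 386.0 188.7 [11.9 12.1] [ 0.4646 -0.2463] (380, 183, 13, 13)
```

View pics/c1.png

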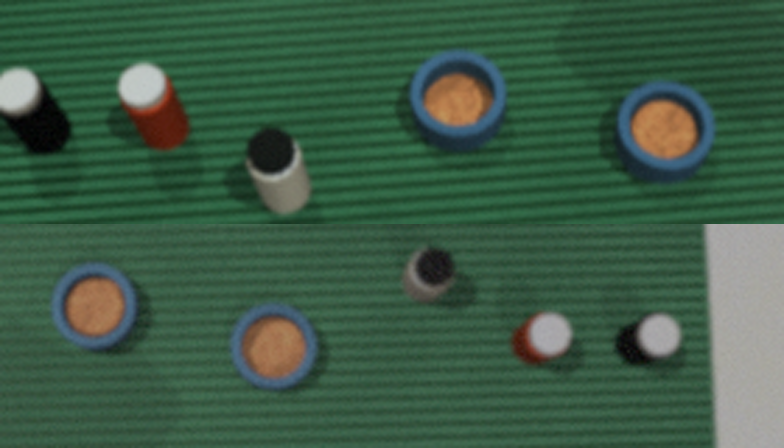

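The crop confirms the target: the terracotta body with the white cap, at scene (165,238) and top (386,190). The black jar beside it has the same cap, and the white jar has a black cap. I estimate the jar at (0.464,-0.248). The well near (0.465,0.063) shows more of its far inner wall and so looks deeper, which makes it the likely empty one. I'll touch that one first.

Emit:
carry_out:
  moves:
    - {"dx":-0.7,"dy":-0.55,"rz":0.15,"fingers":-1}
    - {"dx":-0.76,"dy":-0.48,"rz":0.15,"fingers":-1}
    - {"dx":-0.8,"dy":-0.4,"rz":0.15,"fingers":-1}
    - {"dx":-0.85,"dy":-0.3,"rz":0.15,"fingers":-1}
    - {"dx":-0.88,"dy":-0.2,"rz":0.15,"fingers":-1}
    - {"dx":-0.9,"dy":-0.1,"rz":0.15,"fingers":-1}
    - {"dx":-0.9,"dy":0,"rz":0.15,"fingers":-1}
    - {"dx":-0.9,"dy":0.12,"rz":0.15,"fingers":-1}

```text
invalid input
```

```bash
cat >> h.py <<'E'
from scipy.spatial.transform import Rotation as Ro
def go(x,y,z,yaw=0.):
    "remaining shift in tool units (2cm) and turn (pi/4)"
    o=observe();R=Ro.from_quat(o['tool_rot']);p=np.array(o['ee_pos'])
    T=Ro.from_matrix(np.array([[-np.sin(-yaw),np.cos(yaw),0],[np.cos(yaw),np.sin(yaw),0],[0,0,-1.]]).T)
    d=np.array([x,y,z])-p
    print('pos',np.round(p,4),'tool',np.round(R.inv().apply(d)/.02,2),'goal-frame',np.round(T.inv().apply(d)/.02,2),'rot',np.round((R.inv()*T).as_rotvec()/(np.pi/4),3))
    print('t',round(o['time_s'],2),'F',np.round(o['contact_force'],1),'w',round(o['gripper_width'],4),'g',round(o['grasp_force'],1))
E
python3 - <<'E'
from h import *
go(.465,.0625,.28)
S={n:snap(n) for n in('scene','top')}
roi={'scene':(225,190,400,290),'top':(190,150,320,225)}
for n,s in S.items():
    for b in blobs(s,BLUE,roi[n]):
        e=cv2.fitEllipse(cv2.convexHull(b)); print(n,np.round(e[0],1),np.round(onz(s,*e[0],.024)[:2],4))
    c={'scene':(160.2,229.8),'top':(386,188.7)}[n]
    print('cap',np.round(onz(s,*c,.1),4))
E
```

```text
pos [0.241  0.5219 0.4041] tool [-19.8  -16.15   6.22] goal-frame [-22.97  11.2    6.21] rot [-1.000e-03  1.000e-03  1.449e+00]
t 0.2 F [-0.2  0.6  0.4] w 0.0855 g 0.0
scene [346.9 246.3] [0.5168 0.2716]
scene [273.2 235. ] [0.4633 0.0607]
cap [ 0.4615 -0.2519  0.1   ]
top [287.4 193.4] [0.4663 0.0634]
top [223.6 179.1] [0.5199 0.2745]
cap [ 0.4653 -0.248   0.1   ]
```

The call was refused, probably because every key has to be present. I'll resend with full rows.

Emit:
carry_out:
  moves:
    - {"dx":-0.7,"dy":-0.55,"dz":0,"rx":0,"ry":0,"rz":0.15,"fingers":-1}
    - {"dx":-0.76,"dy":-0.48,"dz":0,"rx":0,"ry":0,"rz":0.15,"fingers":-1}
    - {"dx":-0.8,"dy":-0.4,"dz":0,"rx":0,"ry":0,"rz":0.15,"fingers":-1}
    - {"dx":-0.85,"dy":-0.3,"dz":0,"rx":0,"ry":0,"rz":0.15,"fingers":-1}
    - {"dx":-0.88,"dy":-0.2,"dz":0,"rx":0,"ry":0,"rz":0.15,"fingers":-1}
    - {"dx":-0.9,"dy":-0.1,"dz":0,"rx":0,"ry":0,"rz":0.15,"fingers":-1}
    - {"dx":-0.9,"dy":0,"dz":0,"rx":0,"ry":0,"rz":0.15,"fingers":-1}
    - {"dx":-0.9,"dy":0.12,"dz":0,"rx":0,"ry":0,"rz":0.15,"fingers":-1}

```text
time_s: 0.97
ee_pos: [0.3035, 0.3913, 0.4047]
tool_rot: [0.637, 0.771, 0.0, 0.0]
contact_force: [0.4, 0.0, 0.0]
gripper_width: 0.0
grasp_force: 0.0
```

```bash
python3 -c "
from h import *
go(.465,.062,.28)"
```

```text
pos [0.3035 0.3913 0.4047] tool [-17.69   4.82   6.24] goal-frame [-16.46   8.07   6.24] rot [ 0.    -0.     0.242]
t 0.97 F [0.4 0.  0. ] w 0.0 g 0.0
```

Emit:
carry_out:
  moves:
    - {"dx":0,"dy":0,"dz":0,"rx":0,"ry":0,"rz":0.12,"fingers":-1}
    - {"dx":0,"dy":0,"dz":0,"rx":0,"ry":0,"rz":0.127,"fingers":-1}
    - {"dx":-0.9,"dy":0.45,"dz":0.3,"rx":0,"ry":0,"rz":0,"fingers":-1}
    - {"dx":-0.9,"dy":0.45,"dz":0.3,"rx":0,"ry":0,"rz":0,"fingers":-1}
    - {"dx":-0.9,"dy":0.45,"dz":0.3,"rx":0,"ry":0,"rz":0,"fingers":-1}
    - {"dx":-0.9,"dy":0.45,"dz":0.3,"rx":0,"ry":0,"rz":0,"fingers":-1}
    - {"dx":-0.9,"dy":0.45,"dz":0.3,"rx":0,"ry":0,"rz":0,"fingers":-1}
    - {"dx":-0.9,"dy":0.45,"dz":0.3,"rx":0,"ry":0,"rz":0,"fingers":-1}

```text
time_s: 1.63
ee_pos: [0.3577, 0.2833, 0.3685]
tool_rot: [0.706, 0.708, 0.0, 0.0]
contact_force: [0.2, -0.4, -0.1]
gripper_width: 0.0002
grasp_force: 0.0
```

Emit:
carry_out:
  moves:
    - {"dx":-0.9,"dy":0.45,"dz":0.3,"rx":0,"ry":0,"rz":0,"fingers":-1}
    - {"dx":-0.9,"dy":0.45,"dz":0.3,"rx":0,"ry":0,"rz":0,"fingers":-1}
    - {"dx":-0.9,"dy":0.45,"dz":0.3,"rx":0,"ry":0,"rz":0,"fingers":-1}
    - {"dx":-0.9,"dy":0.45,"dz":0.3,"rx":0,"ry":0,"rz":0,"fingers":-1}
    - {"dx":-0.9,"dy":0.45,"dz":0.3,"rx":0,"ry":0,"rz":0,"fingers":-1}
    - {"dx":-0.9,"dy":0.45,"dz":0.3,"rx":0,"ry":0,"rz":0,"fingers":-1}
    - {"dx":-0.9,"dy":0.45,"dz":0.3,"rx":0,"ry":0,"rz":0,"fingers":-1}
    - {"dx":-0.9,"dy":0.45,"dz":0.3,"rx":0,"ry":0,"rz":0,"fingers":-1}

```text
time_s: 2.3
ee_pos: [0.43, 0.1394, 0.3205]
tool_rot: [0.707, 0.708, 0.0, 0.0]
contact_force: [0.5, -0.8, -0.2]
gripper_width: -0.0004
grasp_force: 0.0
```

```bash
python3 -c "
from h import *
go(.465,.062,.24)"
```

```text
pos [0.43   0.1394 0.3205] tool [-3.87  1.74  4.03] goal-frame [-3.87  1.75  4.03] rot [ 0.    -0.     0.002]
t 2.3 F [ 0.5 -0.8 -0.2] w -0.0004 g 0.0
```

Emit:
carry_out:
  moves:
    - {"dx":-0.77,"dy":0.35,"dz":0,"rx":0,"ry":0,"rz":0,"fingers":-1}
    - {"dx":-0.77,"dy":0.35,"dz":0.4,"rx":0,"ry":0,"rz":0,"fingers":-1}
    - {"dx":-0.77,"dy":0.35,"dz":0.6,"rx":0,"ry":0,"rz":0,"fingers":-1}
    - {"dx":-0.77,"dy":0.35,"dz":0.6,"rx":0,"ry":0,"rz":0,"fingers":-1}
    - {"dx":-0.77,"dy":0.35,"dz":0.6,"rx":0,"ry":0,"rz":0,"fingers":-1}
    - {"dx":0,"dy":0,"dz":0.6,"rx":0,"ry":0,"rz":0,"fingers":-1}
    - {"dx":0,"dy":0,"dz":0.6,"rx":0,"ry":0,"rz":0,"fingers":-1}
    - {"dx":0,"dy":0,"dz":0.6,"rx":0,"ry":0,"rz":0,"fingers":-1}

```text
time_s: 2.97
ee_pos: [0.465, 0.0629, 0.2402]
tool_rot: [0.707, 0.707, 0.0, 0.0]
contact_force: [0.7, -0.1, -0.2]
gripper_width: 0.0002
grasp_force: 0.0
```

```bash
python3 -c "
from h import *
go(.465,.062,.21)
snap('scene');s=snap('scene')
cv2.imwrite('pics/p2.png',cv2.resize(s['pixels'][120:300,200:420],None,fx=3,fy=3)[:,:,::-1])"
```

```text
pos [0.465  0.0629 0.2402] tool [-0.04 -0.    1.51] goal-frame [-0.04  0.    1.51] rot [0.    0.    0.001]
t 2.97 F [ 0.7 -0.1 -0.2] w 0.0002 g 0.0
```

View pics/p2.png

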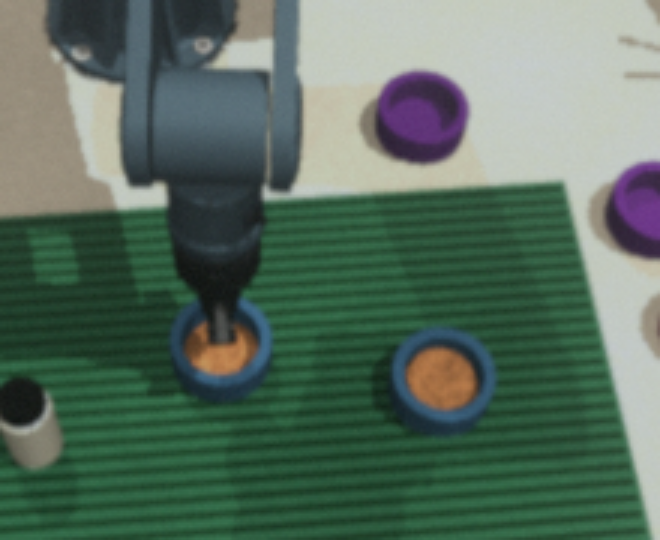

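The fingertips, at crop (222,340), are over the middle of the right-hand blue well. The other well is at (440,380). Descending slowly.

Emit:
carry_out:
  moves:
    - {"dx":0,"dy":0,"dz":0.25,"rx":0,"ry":0,"rz":0,"fingers":-1}
    - {"dx":0,"dy":0,"dz":0.25,"rx":0,"ry":0,"rz":0,"fingers":-1}
    - {"dx":0,"dy":0,"dz":0.25,"rx":0,"ry":0,"rz":0,"fingers":-1}
    - {"dx":0,"dy":0,"dz":0.25,"rx":0,"ry":0,"rz":0,"fingers":-1}
    - {"dx":0,"dy":0,"dz":0.25,"rx":0,"ry":0,"rz":0,"fingers":-1}
    - {"dx":0,"dy":0,"dz":0.25,"rx":0,"ry":0,"rz":0,"fingers":-1}
    - {"dx":0,"dy":0,"dz":0.1,"rx":0,"ry":0,"rz":0,"fingers":-1}
    - {"dx":0,"dy":0,"dz":0.1,"rx":0,"ry":0,"rz":0,"fingers":-1}

```text
time_s: 3.73
ee_pos: [0.4647, 0.0634, 0.2063]
tool_rot: [0.707, 0.708, -0.0, -0.0]
contact_force: [-0.9, 0.1, -0.1]
gripper_width: -0.0002
grasp_force: 0.0
```

Emit:
carry_out:
  moves:
    - {"dx":0,"dy":0,"dz":0.1,"rx":0,"ry":0,"rz":0,"fingers":-1}
    - {"dx":0,"dy":0,"dz":0.1,"rx":0,"ry":0,"rz":0,"fingers":-1}
    - {"dx":0,"dy":0,"dz":0,"rx":0,"ry":0,"rz":0,"fingers":-1}
    - {"dx":0,"dy":0,"dz":0,"rx":0,"ry":0,"rz":0,"fingers":-1}
    - {"dx":0,"dy":0,"dz":0,"rx":0,"ry":0,"rz":0,"fingers":-1}
    - {"dx":0,"dy":0,"dz":0,"rx":0,"ry":0,"rz":0,"fingers":-1}
    - {"dx":0,"dy":0,"dz":0,"rx":0,"ry":0,"rz":0,"fingers":-1}
    - {"dx":0,"dy":0,"dz":0,"rx":0,"ry":0,"rz":0,"fingers":-1}

```text
time_s: 4.4
ee_pos: [0.4649, 0.0633, 0.2028]
tool_rot: [0.707, 0.708, 0.0, 0.0]
contact_force: [-0.3, -0.6, 0.1]
gripper_width: -0.0002
grasp_force: 0.0
```

Emit:
carry_out:
  moves:
    - {"dx":0,"dy":0,"dz":0.06,"rx":0,"ry":0,"rz":0,"fingers":-1}
    - {"dx":0,"dy":0,"dz":0.06,"rx":0,"ry":0,"rz":0,"fingers":-1}
    - {"dx":0,"dy":0,"dz":0.06,"rx":0,"ry":0,"rz":0,"fingers":-1}
    - {"dx":0,"dy":0,"dz":0.06,"rx":0,"ry":0,"rz":0,"fingers":-1}
    - {"dx":0,"dy":0,"dz":0,"rx":0,"ry":0,"rz":0,"fingers":-1}
    - {"dx":0,"dy":0,"dz":0,"rx":0,"ry":0,"rz":0,"fingers":-1}
    - {"dx":0,"dy":0,"dz":0,"rx":0,"ry":0,"rz":0,"fingers":-1}
    - {"dx":0,"dy":0,"dz":0,"rx":0,"ry":0,"rz":0,"fingers":-1}

```text
time_s: 5.07
ee_pos: [0.4649, 0.0633, 0.1979]
tool_rot: [0.707, 0.708, 0.0, 0.0]
contact_force: [0.1, 1.1, -0.2]
gripper_width: -0.0
grasp_force: 0.0
```

Emit:
carry_out:
  moves:
    - {"dx":0,"dy":0,"dz":0.07,"rx":0,"ry":0,"rz":0,"fingers":-1}
    - {"dx":0,"dy":0,"dz":0.07,"rx":0,"ry":0,"rz":0,"fingers":-1}
    - {"dx":0,"dy":0,"dz":0.07,"rx":0,"ry":0,"rz":0,"fingers":-1}
    - {"dx":0,"dy":0,"dz":0.07,"rx":0,"ry":0,"rz":0,"fingers":-1}
    - {"dx":0,"dy":0,"dz":0.07,"rx":0,"ry":0,"rz":0,"fingers":-1}
    - {"dx":0,"dy":0,"dz":0.07,"rx":0,"ry":0,"rz":0,"fingers":-1}
    - {"dx":0,"dy":0,"dz":0.07,"rx":0,"ry":0,"rz":0,"fingers":-1}
    - {"dx":0,"dy":0,"dz":0,"rx":0,"ry":0,"rz":0,"fingers":-1}

```text
time_s: 5.73
ee_pos: [0.4647, 0.0634, 0.1878]
tool_rot: [0.707, 0.708, -0.0, -0.0]
contact_force: [0.8, -0.6, -0.4]
gripper_width: -0.0001
grasp_force: 0.0
```

Emit:
carry_out:
  moves:
    - {"dx":0,"dy":0,"dz":0.04,"rx":0,"ry":0,"rz":0,"fingers":-1}
    - {"dx":0,"dy":0,"dz":0.04,"rx":0,"ry":0,"rz":0,"fingers":-1}
    - {"dx":0,"dy":0,"dz":0.04,"rx":0,"ry":0,"rz":0,"fingers":-1}
    - {"dx":0,"dy":0,"dz":0,"rx":0,"ry":0,"rz":0,"fingers":-1}
    - {"dx":0,"dy":0,"dz":0,"rx":0,"ry":0,"rz":0,"fingers":-1}
    - {"dx":0,"dy":0,"dz":0,"rx":0,"ry":0,"rz":0,"fingers":-1}
    - {"dx":0,"dy":0,"dz":0,"rx":0,"ry":0,"rz":0,"fingers":-1}
    - {"dx":0,"dy":0,"dz":0,"rx":0,"ry":0,"rz":0,"fingers":-1}

```text
time_s: 6.4
ee_pos: [0.4649, 0.0634, 0.1857]
tool_rot: [0.707, 0.708, 0.0, 0.0]
contact_force: [-0.7, 0.4, -0.5]
gripper_width: -0.0003
grasp_force: 0.0
```

Emit:
carry_out:
  moves:
    - {"dx":0,"dy":0,"dz":0.03,"rx":0,"ry":0,"rz":0,"fingers":-1}
    - {"dx":0,"dy":0,"dz":0.03,"rx":0,"ry":0,"rz":0,"fingers":-1}
    - {"dx":0,"dy":0,"dz":0.03,"rx":0,"ry":0,"rz":0,"fingers":-1}
    - {"dx":0,"dy":0,"dz":0,"rx":0,"ry":0,"rz":0,"fingers":-1}
    - {"dx":0,"dy":0,"dz":0,"rx":0,"ry":0,"rz":0,"fingers":-1}
    - {"dx":0,"dy":0,"dz":0,"rx":0,"ry":0,"rz":0,"fingers":-1}
    - {"dx":0,"dy":0,"dz":0,"rx":0,"ry":0,"rz":0,"fingers":-1}
    - {"dx":0,"dy":0,"dz":0,"rx":0,"ry":0,"rz":0,"fingers":-1}

```text
time_s: 7.07
ee_pos: [0.4649, 0.0634, 0.1844]
tool_rot: [0.707, 0.708, -0.0, 0.0]
contact_force: [-2.5, -0.3, 8.4]
gripper_width: 0.0
grasp_force: 3.9
```

I got contact at 8.4 N with the fingertips at z≈0.011, which is the bare floor height (plug would be about 0.031). This well is empty, so I go up and over to the jar.

Emit:
carry_out:
  moves:
    - {"dx":0,"dy":0,"dz":-0.4,"rx":0,"ry":0,"rz":0,"fingers":-1}
    - {"dx":0,"dy":0,"dz":-0.9,"rx":0,"ry":0,"rz":0,"fingers":-1}
    - {"dx":0,"dy":0,"dz":-0.9,"rx":0,"ry":0,"rz":0,"fingers":-1}
    - {"dx":0,"dy":0,"dz":-0.9,"rx":0,"ry":0,"rz":0,"fingers":-1}
    - {"dx":0,"dy":0,"dz":-0.9,"rx":0,"ry":0,"rz":0,"fingers":-1}
    - {"dx":0,"dy":0,"dz":-0.9,"rx":0,"ry":0,"rz":0,"fingers":-1}
    - {"dx":0,"dy":0,"dz":-0.9,"rx":0,"ry":0,"rz":0,"fingers":1}
    - {"dx":-0.5,"dy":0,"dz":-0.9,"rx":0,"ry":0,"rz":0,"fingers":1}

```text
time_s: 7.73
ee_pos: [0.4645, 0.0542, 0.3191]
tool_rot: [0.706, 0.708, 0.0, -0.0]
contact_force: [1.1, -0.7, -0.9]
gripper_width: 0.0232
grasp_force: 0.0
```

Emit:
carry_out:
  moves:
    - {"dx":-0.9,"dy":0,"dz":0,"rx":0,"ry":0,"rz":0,"fingers":1}
    - {"dx":-0.9,"dy":0,"dz":0,"rx":0,"ry":0,"rz":0,"fingers":1}
    - {"dx":-0.9,"dy":0,"dz":0,"rx":0,"ry":0,"rz":0,"fingers":1}
    - {"dx":-0.9,"dy":0,"dz":0,"rx":0,"ry":0,"rz":0,"fingers":1}
    - {"dx":-0.9,"dy":0,"dz":0,"rx":0,"ry":0,"rz":0,"fingers":1}
    - {"dx":-0.9,"dy":0,"dz":0,"rx":0,"ry":0,"rz":0,"fingers":1}
    - {"dx":-0.9,"dy":0,"dz":0,"rx":0,"ry":0,"rz":0,"fingers":1}
    - {"dx":-0.9,"dy":0,"dz":0,"rx":0,"ry":0,"rz":0,"fingers":1}

```text
time_s: 8.4
ee_pos: [0.4649, -0.0915, 0.3183]
tool_rot: [0.707, 0.708, 0.0, 0.0]
contact_force: [0.7, -0.8, -0.5]
gripper_width: 0.0853
grasp_force: 0.0
```

Emit:
carry_out:
  moves:
    - {"dx":-0.9,"dy":0,"dz":0,"rx":0,"ry":0,"rz":0,"fingers":1}
    - {"dx":-0.9,"dy":0,"dz":0,"rx":0,"ry":0,"rz":0,"fingers":1}
    - {"dx":-0.9,"dy":0,"dz":0,"rx":0,"ry":0,"rz":0,"fingers":1}
    - {"dx":-0.9,"dy":0,"dz":0,"rx":0,"ry":0,"rz":0,"fingers":1}
    - {"dx":-0.9,"dy":0,"dz":0,"rx":0,"ry":0,"rz":0,"fingers":1}
    - {"dx":-0.9,"dy":0,"dz":0,"rx":0,"ry":0,"rz":0,"fingers":1}
    - {"dx":-0.9,"dy":0,"dz":0,"rx":0,"ry":0,"rz":0,"fingers":1}
    - {"dx":-0.9,"dy":0,"dz":0,"rx":0,"ry":0,"rz":0,"fingers":1}

```text
time_s: 9.07
ee_pos: [0.4651, -0.2355, 0.3182]
tool_rot: [0.707, 0.708, 0.0, 0.0]
contact_force: [0.6, 0.4, -0.1]
gripper_width: 0.0856
grasp_force: 0.0
```

```bash
python3 -c "
from h import *
go(.4635,-.249,.220)
s=snap('scene');t=snap('top')
cv2.imwrite('pics/p3.png',np.hstack([cv2.resize(x,(390,390)) for x in (s['pixels'][170:300,90:220],t['pixels'][140:250,330:440])])[:,:,::-1])"
```

```text
pos [ 0.4651 -0.2355  0.3182] tool [-0.68 -0.08  4.91] goal-frame [-0.68 -0.08  4.91] rot [0.    0.    0.002]
t 9.07 F [ 0.6  0.4 -0.1] w 0.0856 g 0.0
```

View pics/p3.png

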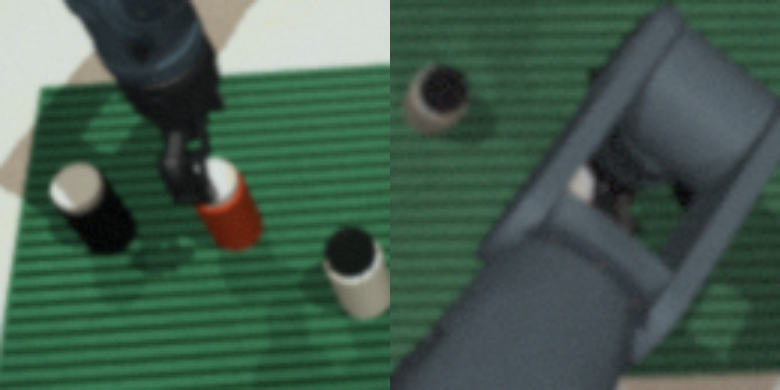

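The scene crop shows the near finger at about (185,185), overlapping the terracotta jar's cap at (218,180). The neighbouring jars are clear. I check by projection that the fingers are centred.

```bash
python3 -c "
from h import *
o=observe();x,y,z=o['ee_pos']
for n in('scene','top'):
    s=snap(n);R=np.array(s['R']);
    P=np.array([[x-.05,y,z-.16],[x+.05,y,z-.16],[x,y,.1],[.4635,-.249,.1]])
    q=cv2.projectPoints(P,cv2.Rodrigues(R)[0],np.array(s['t'],float),np.array(s['intrinsics'],float),np.array([s['k1'],0,0,0.]))[0][:,0]
    c=((q-[90,170])*3 if n=='scene' else (q-[330,140])*390/110+[390,0])
    print(n,q.round(1).tolist(),c.round(0).tolist())
"
```

```text
scene [[161.4, 204.3], [158.8, 237.4], [165.5, 230.6], [161.2, 230.4]] [[214.0, 103.0], [206.0, 202.0], [227.0, 182.0], [214.0, 181.0]]
top [[387.2, 202.9], [385.9, 170.2], [382.5, 188.8], [386.3, 189.3]] [[593.0, 223.0], [588.0, 107.0], [576.0, 173.0], [590.0, 175.0]]
```

Emit:
carry_out:
  moves:
    - {"dx":-0.68,"dy":-0.08,"dz":0,"rx":0,"ry":0,"rz":0,"fingers":1}
    - {"dx":0,"dy":0,"dz":0.2,"rx":0,"ry":0,"rz":0,"fingers":1}
    - {"dx":0,"dy":0,"dz":0.6,"rx":0,"ry":0,"rz":0,"fingers":1}
    - {"dx":0,"dy":0,"dz":0.6,"rx":0,"ry":0,"rz":0,"fingers":1}
    - {"dx":0,"dy":0,"dz":0.6,"rx":0,"ry":0,"rz":0,"fingers":1}
    - {"dx":0,"dy":0,"dz":0.5,"rx":0,"ry":0,"rz":0,"fingers":1}
    - {"dx":0,"dy":0,"dz":0,"rx":0,"ry":0,"rz":0,"fingers":1}
    - {"dx":0,"dy":0,"dz":0,"rx":0,"ry":0,"rz":0,"fingers":1}

```text
time_s: 9.93
ee_pos: [0.4634, -0.2477, 0.2666]
tool_rot: [0.706, 0.708, -0.0, -0.001]
contact_force: [0.7, -0.6, 0.2]
gripper_width: 0.0854
grasp_force: 0.0
```

```bash
python3 -c "
from h import *
go(.4635,-.249,.220)
s=snap('scene')
cv2.imwrite('pics/p4.png',cv2.resize(s['pixels'][190:280,110:230],(800,600))[:,:,::-1])"
```

```text
pos [ 0.4634 -0.2477  0.2666] tool [-0.07  0.01  2.33] goal-frame [-0.06  0.    2.33] rot [-0.003 -0.002  0.002]
t 9.93 F [ 0.7 -0.6  0.2] w 0.0854 g 0.0
```

View pics/p4.png

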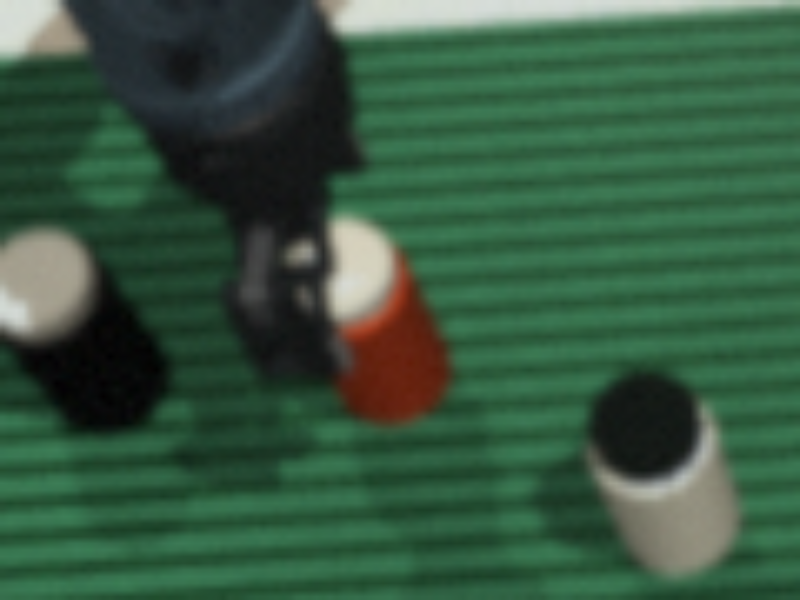

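The near finger, at crop (290,310), looks left of the jar axis at (375,320). I check this by drawing the expected points.

```bash
cat >> h.py <<'E'
def proj(s,P):
    return cv2.projectPoints(np.array(P,float),cv2.Rodrigues(np.array(s['R']))[0],np.array(s['t'],float),np.array(s['intrinsics'],float),np.array([s['k1'],0,0,0.]))[0][:,0]
E
python3 -c "
from h import *
o=observe();x,y,z=o['ee_pos']
s=snap('scene');t=snap('top')
out=[]
for s,(u,v) in((s,(110,190)),(t,(340,150))):
    k=6.667;I=cv2.resize(s['pixels'][v:v+90,u:u+60 if 0 else u+60],(400,600),interpolation=cv2.INTER_CUBIC)
    def d(P,c):
        for q in proj(s,P): cv2.circle(I,tuple(int(a) for a in (q-[u,v]+.5)*k),4,c,-1)
    jx,jy=.4635,-.249
    a=np.arange(0,6.28,.5)
    d([[jx+.023*np.cos(b),jy+.023*np.sin(b),.107] for b in a],(255,0,255))
    d([[jx+.026*np.cos(b),jy+.026*np.sin(b),.003] for b in a],(0,255,255))
    for sx in(-1,1):
        d([[x+sx*.0425,y+w,z-h] for w in(-.011,.011) for h in(.16,.13)],(255,255,0))
    out.append(I)
cv2.imwrite('pics/p5.png',np.hstack(out)[:,:,::-1])
"
```

```text
(no output)
```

View pics/p5.png

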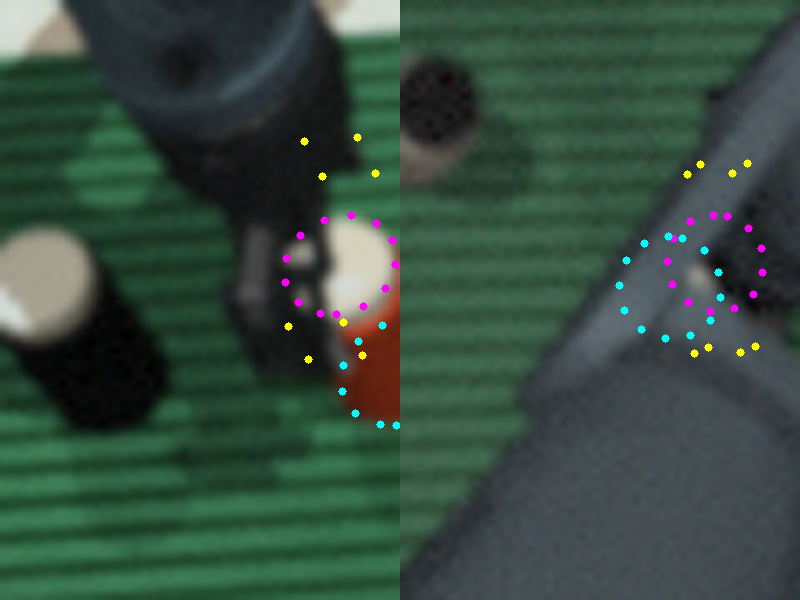

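The jar model, shown in magenta and cyan, fits exactly, but the fingers look shifted by about 10 mm. I'll measure that in a numeric brightness map of the scene and compare it with the well-probe picture.

```bash
python3 -c "
from h import *
o=observe();x,y,z=o['ee_pos'];print(np.round(o['joints'],3))
s=snap('scene')
q=proj(s,[[.465,.063,.067],[.465,.063,.1]]);print('well probe tip in p2 crop',((q-[200,120])*3).round())
print('body',proj(s,[[x,y-.038,z-.101],[x,y+.038,z-.101],[x+.04,y,z-.101],[x,y,z],[x,y,z-.05]]).round(1).tolist())
print('tips near back',proj(s,[[x+.057,y-.011,z-.16],[x+.057,y+.011,z-.16]]).round(1).tolist())
V=s['pixels'].max(2)
for r in range(200,252): print(r,''.join('#' if v<40 else '+' if v<60 else '.' if v<90 else ' ' for v in V[r,128:182]))
"
```

```text
[-0.717  0.242  1.837  0.     1.062 -0.719]
well probe tip in p2 crop [[221. 326.]
 [221. 309.]]
body [[140.5, 219.7], [169.4, 217.7], [153.8, 232.2], [143.9, 198.4], [149.6, 208.9]]
tips near back [[155.1, 248.2], [163.3, 247.6]]
200 ++++++#######++++... ....+++#####.                 .  
201 ++++++######++++... ...++++######+........            
202 ++++++++###+++.... ...++++#######+..                  
203 +++++++++++++.........++++#######+.                   
204 ++++++++.+..........+.+++#########.                  .
205 ++++......+.....+++.++++++########+.    ... ..        
206 .++++++++++++++.+..+++++##########+.                  
207 .++##++++++++++++++++++###########.                   
208 ..+###+#+++++++++.++++############.                   
209   .+#######++++++++###############..         ....     
210    .##############################+....               
211    .##############################+.                  
212 ....+##############################.                  
213     .+#############################+.            .. . 
214      .##############################...
[... 1498 characters left out ...]
###+.........+##############+              ...     
241 ######+..........+############+..             ........
242 ######+..........+#############....            ...    
243 #######+++.+++++++#############+...            ...    
244 ########+++++++++++#############+..            ...    
245 ########+..........+############+..             ...   
246 ########............+###########+..             ......
247 ########+..........+++++++++#++++..             ...   
248 ########++++++++++++++++.++++++.+...            ..    
249 #######++..++++......................          ...    
250 ######..................   ......+...         ........
251 #####.    ..............   .....+++...       ..+......
```

The near fingertip's bottom edge is at columns 147–160, row 247. I predicted 155–163, row 248. Before gripping I'll check the tool axis: rise clear of the jar, shut the fingers and see where the shut tips appear.

Emit:
carry_out:
  moves:
    - {"dx":0,"dy":0,"dz":-0.6,"rx":0,"ry":0,"rz":0,"fingers":1}
    - {"dx":0,"dy":0,"dz":-0.7,"rx":0,"ry":0,"rz":0,"fingers":1}
    - {"dx":0,"dy":0,"dz":-0.7,"rx":0,"ry":0,"rz":0,"fingers":1}
    - {"dx":0,"dy":0,"dz":0,"rx":0,"ry":0,"rz":0,"fingers":-1}
    - {"dx":0,"dy":0,"dz":0,"rx":0,"ry":0,"rz":0,"fingers":-1}
    - {"dx":0,"dy":0,"dz":0,"rx":0,"ry":0,"rz":0,"fingers":-1}
    - {"dx":0,"dy":0,"dz":0,"rx":0,"ry":0,"rz":0,"fingers":-1}
    - {"dx":0,"dy":0,"dz":0,"rx":0,"ry":0,"rz":0,"fingers":-1}

```text
time_s: 10.8
ee_pos: [0.4634, -0.248, 0.3071]
tool_rot: [0.707, 0.708, -0.0, -0.001]
contact_force: [0.3, 0.5, -0.1]
gripper_width: 0.0254
grasp_force: 0.0
```

```bash
python3 -c "
from h import *
o=observe();x,y,z=o['ee_pos'];print(x,y,z,o['gripper_width'])
s=snap('scene');u,v=110,170
print('axis tip,-.03,-.072,flange',proj(s,[[x,y,z-.173],[x,y,z-.143],[x,y,z-.101],[x,y,z]]).round(1).tolist())
print('near back tips',proj(s,[[x+.0145,y-.011,z-.173],[x+.0145,y+.011,z-.173]]).round(1).tolist())
I=cv2.resize(s['pixels'][v:v+75,u:u+100],(800,600),interpolation=cv2.INTER_CUBIC)
for P,c in(([[x,y,z-h] for h in(.173,.143,.101,.05)],(255,255,0)),([[.4635+.023*np.cos(b),-.249+.023*np.sin(b),.107] for b in np.arange(0,6.28,.5)],(255,0,255))):
    for q in proj(s,P): cv2.circle(I,tuple(int(a) for a in (q-[u,v]+.5)*8),4,c,-1)
cv2.imwrite('pics/p6.png',I[:,:,::-1])
"
```

```text
0.46342218599621715 -0.24803293018090586 0.30710179531578763 0.025426313206164407
axis tip,-.03,-.072,flange [[158.3, 224.5], [155.4, 219.1], [151.1, 211.1], [139.3, 189.5]]
near back tips [[153.9, 229.5], [162.1, 229.0]]
```

View pics/p6.png

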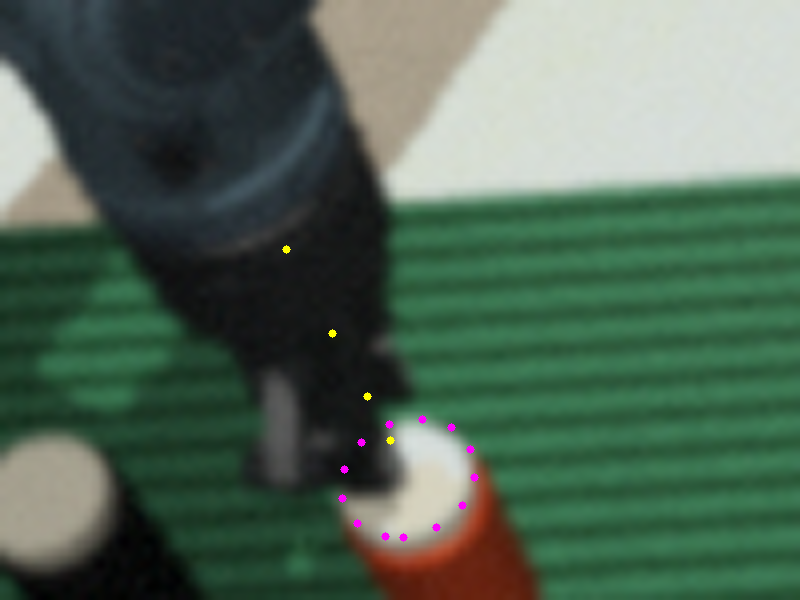

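With the fingers partly shut, the tip pair ends at crop (340–400, 440–490), next to the predicted axis (390,440). The dark lump to its left is the wide outer knuckle, so the tool axis is where it should be to within a few mm. I reopen, descend and grip.

Emit:
carry_out:
  moves:
    - {"dx":0,"dy":0,"dz":0,"rx":0,"ry":0,"rz":0,"fingers":1}
    - {"dx":0,"dy":0,"dz":0,"rx":0,"ry":0,"rz":0,"fingers":1}
    - {"dx":0,"dy":0,"dz":0,"rx":0,"ry":0,"rz":0,"fingers":1}
    - {"dx":0,"dy":0,"dz":0,"rx":0,"ry":0,"rz":0,"fingers":1}
    - {"dx":0,"dy":0,"dz":0,"rx":0,"ry":0,"rz":0,"fingers":1}
    - {"dx":0,"dy":0,"dz":0,"rx":0,"ry":0,"rz":0,"fingers":1}
    - {"dx":0,"dy":0,"dz":0.7,"rx":0,"ry":0,"rz":0,"fingers":1}
    - {"dx":0,"dy":0,"dz":0.7,"rx":0,"ry":0,"rz":0,"fingers":1}

```text
time_s: 11.52
ee_pos: [0.4641, -0.2486, 0.2806]
tool_rot: [0.707, 0.708, 0.0, 0.001]
contact_force: [-0.1, 1.0, 0.3]
gripper_width: 0.0856
grasp_force: 0.0
```

Emit:
carry_out:
  moves:
    - {"dx":0,"dy":0,"dz":0.4,"rx":0,"ry":0,"rz":0,"fingers":1}
    - {"dx":0,"dy":0,"dz":0.2,"rx":0,"ry":0,"rz":0,"fingers":1}
    - {"dx":0,"dy":0,"dz":0.2,"rx":0,"ry":0,"rz":0,"fingers":1}
    - {"dx":0,"dy":0,"dz":0.2,"rx":0,"ry":0,"rz":0,"fingers":1}
    - {"dx":0,"dy":0,"dz":0.2,"rx":0,"ry":0,"rz":0,"fingers":1}
    - {"dx":0,"dy":0,"dz":0.1,"rx":0,"ry":0,"rz":0,"fingers":1}
    - {"dx":0,"dy":0,"dz":0,"rx":0,"ry":0,"rz":0,"fingers":1}
    - {"dx":0,"dy":0,"dz":0,"rx":0,"ry":0,"rz":0,"fingers":1}

```text
time_s: 12.18
ee_pos: [0.4638, -0.2483, 0.254]
tool_rot: [0.707, 0.708, -0.0, 0.0]
contact_force: [-0.3, 0.4, 0.7]
gripper_width: 0.0854
grasp_force: 0.0
```

Emit:
carry_out:
  moves:
    - {"dx":0,"dy":0,"dz":0.3,"rx":0,"ry":0,"rz":0,"fingers":1}
    - {"dx":0,"dy":0,"dz":0.3,"rx":0,"ry":0,"rz":0,"fingers":1}
    - {"dx":0,"dy":0,"dz":0.3,"rx":0,"ry":0,"rz":0,"fingers":1}
    - {"dx":0,"dy":0,"dz":0.3,"rx":0,"ry":0,"rz":0,"fingers":1}
    - {"dx":0,"dy":0,"dz":0.3,"rx":0,"ry":0,"rz":0,"fingers":1}
    - {"dx":0,"dy":0,"dz":0.2,"rx":0,"ry":0,"rz":0,"fingers":1}
    - {"dx":0,"dy":0,"dz":0,"rx":0,"ry":0,"rz":0,"fingers":1}
    - {"dx":0,"dy":0,"dz":0,"rx":0,"ry":0,"rz":0,"fingers":1}

```text
time_s: 12.85
ee_pos: [0.4636, -0.2482, 0.2195]
tool_rot: [0.707, 0.708, -0.0, -0.0]
contact_force: [0.8, 0.7, 0.4]
gripper_width: 0.0856
grasp_force: 0.0
```

Emit:
carry_out:
  moves:
    - {"dx":0,"dy":0,"dz":0,"rx":0,"ry":0,"rz":0,"fingers":0.6}
    - {"dx":0,"dy":0,"dz":0,"rx":0,"ry":0,"rz":0,"fingers":0.5}
    - {"dx":0,"dy":0,"dz":0,"rx":0,"ry":0,"rz":0,"fingers":0.4}
    - {"dx":0,"dy":0,"dz":0,"rx":0,"ry":0,"rz":0,"fingers":0.3}
    - {"dx":0,"dy":0,"dz":0,"rx":0,"ry":0,"rz":0,"fingers":0.2}
    - {"dx":0,"dy":0,"dz":0,"rx":0,"ry":0,"rz":0,"fingers":-1}
    - {"dx":0,"dy":0,"dz":0,"rx":0,"ry":0,"rz":0,"fingers":-1}
    - {"dx":0,"dy":0,"dz":0,"rx":0,"ry":0,"rz":0,"fingers":-1}

```text
time_s: 13.52
ee_pos: [0.4637, -0.2484, 0.2205]
tool_rot: [0.707, 0.708, -0.0, 0.0]
contact_force: [-3.5, 0.4, 6.0]
gripper_width: 0.0509
grasp_force: 61.5
```

Gripped at 51 mm and 61 N. Lifting.

Emit:
carry_out:
  moves:
    - {"dx":0,"dy":0,"dz":-0.2,"rx":0,"ry":0,"rz":0,"fingers":-1}
    - {"dx":0,"dy":0,"dz":-0.5,"rx":0,"ry":0,"rz":0,"fingers":-1}
    - {"dx":0,"dy":0,"dz":-0.8,"rx":0,"ry":0,"rz":0,"fingers":-1}
    - {"dx":0,"dy":0,"dz":-0.9,"rx":0,"ry":0,"rz":0,"fingers":-1}
    - {"dx":0,"dy":0,"dz":-0.9,"rx":0,"ry":0,"rz":0,"fingers":-1}
    - {"dx":0,"dy":0,"dz":-0.9,"rx":0,"ry":0,"rz":0,"fingers":-1}
    - {"dx":0,"dy":0,"dz":-0.9,"rx":0,"ry":0,"rz":0,"fingers":-1}
    - {"dx":0,"dy":0,"dz":-0.9,"rx":0,"ry":0,"rz":0,"fingers":-1}

```text
time_s: 14.18
ee_pos: [0.4635, -0.2481, 0.3413]
tool_rot: [0.707, 0.708, 0.0, 0.0]
contact_force: [0.6, 0.1, -1.1]
gripper_width: 0.0504
grasp_force: 62.6
```

Emit:
carry_out:
  moves:
    - {"dx":0.4,"dy":0,"dz":-0.3,"rx":0,"ry":0,"rz":0,"fingers":-1}
    - {"dx":0.7,"dy":0,"dz":0,"rx":0,"ry":0,"rz":0,"fingers":-1}
    - {"dx":0.8,"dy":0,"dz":0,"rx":0,"ry":0,"rz":0,"fingers":-1}
    - {"dx":0.8,"dy":0,"dz":0,"rx":0,"ry":0,"rz":0,"fingers":-1}
    - {"dx":0.8,"dy":0,"dz":0,"rx":0,"ry":0,"rz":0,"fingers":-1}
    - {"dx":0.8,"dy":0,"dz":0,"rx":0,"ry":0,"rz":0,"fingers":-1}
    - {"dx":0.8,"dy":0,"dz":0,"rx":0,"ry":0,"rz":0,"fingers":-1}
    - {"dx":0.8,"dy":0,"dz":0,"rx":0,"ry":0,"rz":0,"fingers":-1}

```text
time_s: 14.85
ee_pos: [0.4626, -0.1279, 0.3443]
tool_rot: [0.706, 0.708, -0.0, -0.001]
contact_force: [-0.0, -0.9, -1.7]
gripper_width: 0.0506
grasp_force: 62.6
```

Emit:
carry_out:
  moves:
    - {"dx":0.8,"dy":0,"dz":0,"rx":0,"ry":0,"rz":0,"fingers":-1}
    - {"dx":0.8,"dy":0,"dz":0,"rx":0,"ry":0,"rz":0,"fingers":-1}
    - {"dx":0.8,"dy":0,"dz":0,"rx":0,"ry":0,"rz":0,"fingers":-1}
    - {"dx":0.8,"dy":0,"dz":0,"rx":0,"ry":0,"rz":0,"fingers":-1}
    - {"dx":0.8,"dy":0,"dz":0,"rx":0,"ry":0,"rz":0,"fingers":-1}
    - {"dx":0.8,"dy":0,"dz":0,"rx":0,"ry":0,"rz":0,"fingers":-1}
    - {"dx":0.8,"dy":0,"dz":0,"rx":0,"ry":0,"rz":0,"fingers":-1}
    - {"dx":0.8,"dy":0,"dz":0,"rx":0,"ry":0,"rz":0,"fingers":-1}

```text
time_s: 15.52
ee_pos: [0.4621, -0.0002, 0.3444]
tool_rot: [0.706, 0.708, -0.001, -0.001]
contact_force: [0.1, -0.0, -1.7]
gripper_width: 0.0504
grasp_force: 62.6
```

Emit:
carry_out:
  moves:
    - {"dx":0.8,"dy":0,"dz":0,"rx":0,"ry":0,"rz":0,"fingers":-1}
    - {"dx":0.8,"dy":0,"dz":0,"rx":0,"ry":0,"rz":0,"fingers":-1}
    - {"dx":0.6,"dy":0,"dz":0,"rx":0,"ry":0,"rz":0,"fingers":-1}
    - {"dx":0.4,"dy":0,"dz":0,"rx":0,"ry":0,"rz":0,"fingers":-1}
    - {"dx":0,"dy":0,"dz":0,"rx":0,"ry":0,"rz":0,"fingers":-1}
    - {"dx":0,"dy":0,"dz":0,"rx":0,"ry":0,"rz":0,"fingers":-1}
    - {"dx":0,"dy":0,"dz":0,"rx":0,"ry":0,"rz":0,"fingers":-1}
    - {"dx":0,"dy":0,"dz":0,"rx":0,"ry":0,"rz":0,"fingers":-1}

```text
time_s: 16.18
ee_pos: [0.4632, 0.0493, 0.3457]
tool_rot: [0.707, 0.707, -0.0, -0.0]
contact_force: [-0.0, -0.2, -2.7]
gripper_width: 0.0508
grasp_force: 62.6
```

```bash
python3 -c "
from h import *
go(.465,.0625,.26)
o=observe();x,y,z=o['ee_pos']
s=snap('scene');u,v=215,150
b0=z-.2205+.0034
I=cv2.resize(s['pixels'][v:v+120,u:u+160],(800,600),interpolation=cv2.INTER_CUBIC)
a=np.arange(0,6.28,.4)
for P,c in(([[x+.026*np.cos(b),y+.026*np.sin(b),b0] for b in a],(255,0,255)),([[.465+.038*np.cos(b),.0625+.038*np.sin(b),.0454] for b in a],(255,255,0))):
    for q in proj(s,P): cv2.circle(I,tuple(int(k) for k in (q-[u,v]+.5)*5),2,c,-1)
cv2.imwrite('pics/p7.png',I[:,:,::-1])
for c in blobs(s,RED,(215,150,375,270),20): print(cv2.boundingRect(c),cv2.minAreaRect(c))
"
```

```text
pos [0.4632 0.0493 0.3457] tool [0.66 0.09 4.28] goal-frame [0.66 0.09 4.28] rot [-0.     0.     0.001]
t 16.18 F [-0.  -0.2 -2.7] w 0.0508 g 62.6
(259, 203, 18, 24) ((267.5, 214.5), (23.0, 17.0), 90.0)
```

View pics/p7.png

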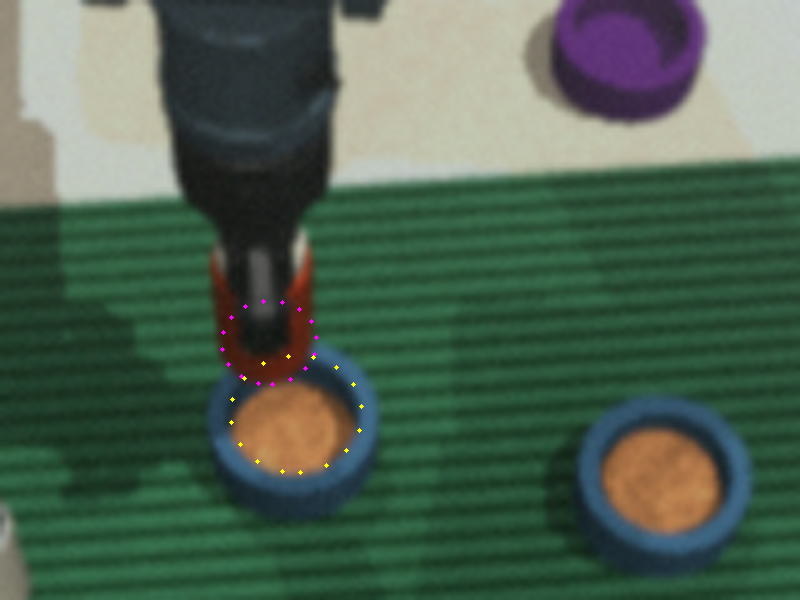

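The jar hangs upright in the fingers. Its base fits the magenta prediction at crop (269,343), and the well's inner rim fits the yellow one at (297,415). I align and lower; home should be near TCP z 0.2285.

Emit:
carry_out:
  moves:
    - {"dx":0.35,"dy":0.09,"dz":0,"rx":0,"ry":0,"rz":0,"fingers":-1}
    - {"dx":0.35,"dy":0,"dz":0,"rx":0,"ry":0,"rz":0,"fingers":-1}
    - {"dx":0,"dy":0,"dz":0.3,"rx":0,"ry":0,"rz":0,"fingers":-1}
    - {"dx":0,"dy":0,"dz":0.5,"rx":0,"ry":0,"rz":0,"fingers":-1}
    - {"dx":0,"dy":0,"dz":0.5,"rx":0,"ry":0,"rz":0,"fingers":-1}
    - {"dx":0,"dy":0,"dz":0.5,"rx":0,"ry":0,"rz":0,"fingers":-1}
    - {"dx":0,"dy":0,"dz":0.5,"rx":0,"ry":0,"rz":0,"fingers":-1}
    - {"dx":0,"dy":0,"dz":0.5,"rx":0,"ry":0,"rz":0,"fingers":-1}

```text
time_s: 16.9
ee_pos: [0.4648, 0.0637, 0.2884]
tool_rot: [0.707, 0.708, -0.0, -0.0]
contact_force: [1.1, -0.8, -2.1]
gripper_width: 0.0509
grasp_force: 62.6
```

Emit:
carry_out:
  moves:
    - {"dx":0,"dy":0,"dz":0.4,"rx":0,"ry":0,"rz":0,"fingers":-1}
    - {"dx":0,"dy":0,"dz":0.3,"rx":0,"ry":0,"rz":0,"fingers":-1}
    - {"dx":0,"dy":0,"dz":0.2,"rx":0,"ry":0,"rz":0,"fingers":-1}
    - {"dx":0,"dy":0,"dz":0.2,"rx":0,"ry":0,"rz":0,"fingers":-1}
    - {"dx":0,"dy":0,"dz":0.2,"rx":0,"ry":0,"rz":0,"fingers":-1}
    - {"dx":0,"dy":0,"dz":0.2,"rx":0,"ry":0,"rz":0,"fingers":-1}
    - {"dx":0,"dy":0,"dz":0,"rx":0,"ry":0,"rz":0,"fingers":-1}
    - {"dx":0,"dy":0,"dz":0,"rx":0,"ry":0,"rz":0,"fingers":-1}

```text
time_s: 17.57
ee_pos: [0.465, 0.0638, 0.2599]
tool_rot: [0.707, 0.708, -0.0, -0.0]
contact_force: [-1.2, -0.3, -2.1]
gripper_width: 0.0505
grasp_force: 62.6
```

Emit:
carry_out:
  moves:
    - {"dx":0,"dy":0,"dz":0.15,"rx":0,"ry":0,"rz":0,"fingers":-1}
    - {"dx":0,"dy":0,"dz":0.15,"rx":0,"ry":0,"rz":0,"fingers":-1}
    - {"dx":0,"dy":0,"dz":0.2,"rx":0,"ry":0,"rz":0,"fingers":-1}
    - {"dx":0,"dy":0,"dz":0.2,"rx":0,"ry":0,"rz":0,"fingers":-1}
    - {"dx":0,"dy":0,"dz":0.2,"rx":0,"ry":0,"rz":0,"fingers":-1}
    - {"dx":0,"dy":0,"dz":0.2,"rx":0,"ry":0,"rz":0,"fingers":-1}
    - {"dx":0,"dy":0,"dz":0.1,"rx":0,"ry":0,"rz":0,"fingers":-1}
    - {"dx":0,"dy":0,"dz":0,"rx":0,"ry":0,"rz":0,"fingers":-1}

```text
time_s: 18.23
ee_pos: [0.4647, 0.0638, 0.2352]
tool_rot: [0.707, 0.708, -0.0, -0.001]
contact_force: [-0.6, 0.3, -2.0]
gripper_width: 0.0507
grasp_force: 62.6
```

Emit:
carry_out:
  moves:
    - {"dx":0,"dy":0,"dz":0.1,"rx":0,"ry":0,"rz":0,"fingers":-1}
    - {"dx":0,"dy":0,"dz":0.06,"rx":0,"ry":0,"rz":0,"fingers":-1}
    - {"dx":0,"dy":0,"dz":0.06,"rx":0,"ry":0,"rz":0,"fingers":-1}
    - {"dx":0,"dy":0,"dz":0.06,"rx":0,"ry":0,"rz":0,"fingers":-1}
    - {"dx":0,"dy":0,"dz":0,"rx":0,"ry":0,"rz":0,"fingers":-1}
    - {"dx":0,"dy":0,"dz":0,"rx":0,"ry":0,"rz":0,"fingers":-1}
    - {"dx":0,"dy":0,"dz":0,"rx":0,"ry":0,"rz":0,"fingers":-1}
    - {"dx":0,"dy":0,"dz":0,"rx":0,"ry":0,"rz":0,"fingers":-1}

```text
time_s: 18.9
ee_pos: [0.4651, 0.0638, 0.2304]
tool_rot: [0.707, 0.708, 0.0, 0.0]
contact_force: [0.0, 0.4, -1.9]
gripper_width: 0.0507
grasp_force: 62.6
```

Emit:
carry_out:
  moves:
    - {"dx":0,"dy":0,"dz":0.03,"rx":0,"ry":0,"rz":0,"fingers":-1}
    - {"dx":0,"dy":0,"dz":0.03,"rx":0,"ry":0,"rz":0,"fingers":-1}
    - {"dx":0,"dy":0,"dz":0.03,"rx":0,"ry":0,"rz":0,"fingers":-1}
    - {"dx":0,"dy":0,"dz":0,"rx":0,"ry":0,"rz":0,"fingers":-1}
    - {"dx":0,"dy":0,"dz":0,"rx":0,"ry":0,"rz":0,"fingers":-1}
    - {"dx":0,"dy":0,"dz":0,"rx":0,"ry":0,"rz":0,"fingers":-1}
    - {"dx":0,"dy":0,"dz":0,"rx":0,"ry":0,"rz":0,"fingers":-1}
    - {"dx":0,"dy":0,"dz":0,"rx":0,"ry":0,"rz":0,"fingers":-1}

```text
time_s: 19.57
ee_pos: [0.4651, 0.0637, 0.2285]
tool_rot: [0.707, 0.708, 0.0, 0.0]
contact_force: [-1.2, 0.1, -0.8]
gripper_width: 0.0506
grasp_force: 62.8
```

Contact is just starting, so I lower in very small steps.

Emit:
carry_out:
  moves:
    - {"dx":0,"dy":0,"dz":0.02,"rx":0,"ry":0,"rz":0,"fingers":-1}
    - {"dx":0,"dy":0,"dz":0.02,"rx":0,"ry":0,"rz":0,"fingers":-1}
    - {"dx":0,"dy":0,"dz":0,"rx":0,"ry":0,"rz":0,"fingers":-1}
    - {"dx":0,"dy":0,"dz":0,"rx":0,"ry":0,"rz":0,"fingers":-1}
    - {"dx":0,"dy":0,"dz":0,"rx":0,"ry":0,"rz":0,"fingers":-1}
    - {"dx":0,"dy":0,"dz":0,"rx":0,"ry":0,"rz":0,"fingers":-1}
    - {"dx":0,"dy":0,"dz":0,"rx":0,"ry":0,"rz":0,"fingers":-1}
    - {"dx":0,"dy":0,"dz":0,"rx":0,"ry":0,"rz":0,"fingers":-1}

```text
time_s: 20.23
ee_pos: [0.4651, 0.0638, 0.2285]
tool_rot: [0.707, 0.708, -0.0, -0.0]
contact_force: [-4.7, 0.0, 8.9]
gripper_width: 0.0508
grasp_force: 63.6
```

It is seated: 8.9 N at exactly the expected height. Releasing and retreating.

Emit:
carry_out:
  moves:
    - {"dx":0,"dy":0,"dz":0,"rx":0,"ry":0,"rz":0,"fingers":0.3}
    - {"dx":0,"dy":0,"dz":0,"rx":0,"ry":0,"rz":0,"fingers":0.4}
    - {"dx":0,"dy":0,"dz":0,"rx":0,"ry":0,"rz":0,"fingers":0.6}
    - {"dx":0,"dy":0,"dz":0,"rx":0,"ry":0,"rz":0,"fingers":0.8}
    - {"dx":0,"dy":0,"dz":0,"rx":0,"ry":0,"rz":0,"fingers":1}
    - {"dx":0,"dy":0,"dz":0,"rx":0,"ry":0,"rz":0,"fingers":1}
    - {"dx":0,"dy":0,"dz":0,"rx":0,"ry":0,"rz":0,"fingers":1}
    - {"dx":0,"dy":0,"dz":0,"rx":0,"ry":0,"rz":0,"fingers":1}

```text
time_s: 20.9
ee_pos: [0.4651, 0.0638, 0.2277]
tool_rot: [0.707, 0.708, 0.0, -0.0]
contact_force: [0.5, -0.6, 0.3]
gripper_width: 0.0855
grasp_force: 0.0
```

Emit:
carry_out:
  moves:
    - {"dx":0,"dy":0,"dz":-0.2,"rx":0,"ry":0,"rz":0,"fingers":1}
    - {"dx":0,"dy":0,"dz":-0.4,"rx":0,"ry":0,"rz":0,"fingers":1}
    - {"dx":0,"dy":0,"dz":-0.7,"rx":0,"ry":0,"rz":0,"fingers":1}
    - {"dx":0,"dy":0,"dz":-0.9,"rx":0,"ry":0,"rz":0,"fingers":1}
    - {"dx":0,"dy":0,"dz":-0.9,"rx":0,"ry":0,"rz":0,"fingers":1}
    - {"dx":0,"dy":0,"dz":-0.9,"rx":0,"ry":0,"rz":0,"fingers":1}
    - {"dx":0,"dy":0,"dz":-0.9,"rx":0,"ry":0,"rz":0,"fingers":1}
    - {"dx":0,"dy":0,"dz":-0.9,"rx":0,"ry":0,"rz":0,"fingers":1}

```text
time_s: 21.57
ee_pos: [0.4649, 0.0638, 0.3454]
tool_rot: [0.707, 0.708, 0.0, 0.0]
contact_force: [1.1, 0.6, -0.2]
gripper_width: 0.0853
grasp_force: 0.0
```

Emit:
carry_out:
  moves:
    - {"dx":0,"dy":-0.5,"dz":-0.9,"rx":0,"ry":0,"rz":0,"fingers":1}
    - {"dx":0,"dy":-0.9,"dz":0,"rx":0,"ry":0,"rz":0,"fingers":1}
    - {"dx":0,"dy":-0.9,"dz":0,"rx":0,"ry":0,"rz":0,"fingers":1}
    - {"dx":0,"dy":-0.9,"dz":0,"rx":0,"ry":0,"rz":0,"fingers":1}
    - {"dx":0,"dy":-0.5,"dz":0,"rx":0,"ry":0,"rz":0,"fingers":1}
    - {"dx":0,"dy":0,"dz":0,"rx":0,"ry":0,"rz":0,"fingers":1}
    - {"dx":0,"dy":0,"dz":0,"rx":0,"ry":0,"rz":0,"fingers":1}
    - {"dx":0,"dy":0,"dz":0,"rx":0,"ry":0,"rz":0,"fingers":1}

```text
time_s: 22.23
ee_pos: [0.3916, 0.0635, 0.3624]
tool_rot: [0.707, 0.708, 0.001, 0.001]
contact_force: [0.6, 0.3, -0.3]
gripper_width: 0.0853
grasp_force: 0.0
```

```bash
python3 -c "
from h import *
s=snap('scene')
I=cv2.resize(s['pixels'][170:290,200:360],(800,600),interpolation=cv2.INTER_CUBIC)
a=np.arange(0,6.28,.4)
for q in proj(s,[[.465+.023*np.cos(b),.0637+.023*np.sin(b),.1154] for b in a]): cv2.circle(I,tuple(int(k) for k in (q-[200,170]+.5)*5),2,(255,0,255),-1)
cv2.imwrite('pics/p8.png',I[:,:,::-1])"
```

```text
(no output)
```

View pics/p8.png

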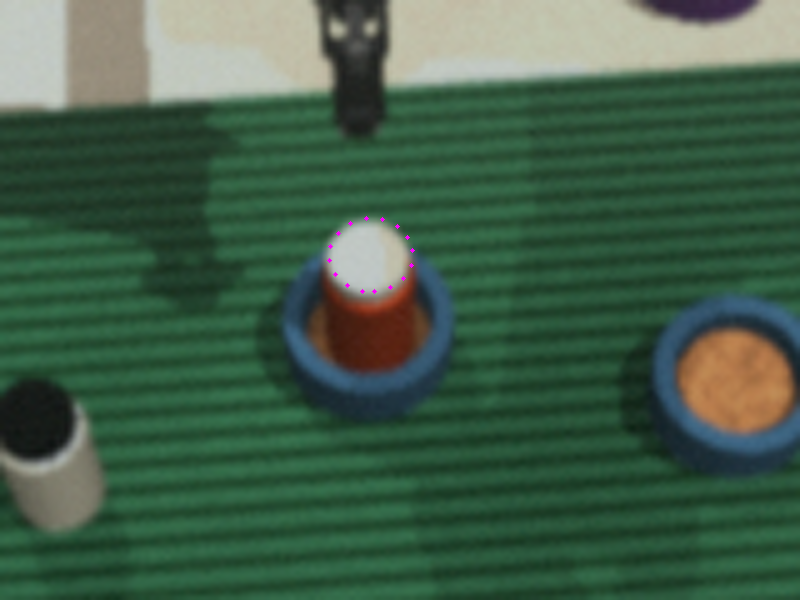

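The terracotta jar stands upright in the well. Its cap at crop (369,258) matches the circle predicted for a jar fully home. The white jar at (50,455) is untouched and the gripper is clear.

```bash
python3 -c "
from h import *
print(order.sign_off())"
```

```text
the job is handed in; nothing more can be done
None
```

The terracotta jar stands upright and fully home in the empty blue well, whose bare floor I touched first; the white jar was left untouched, and the job was handed in at about 22 s of the 64 s allowed.

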